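# Put the mixed-up bone mounts back on their own boards

### The job

The bone mounts have been mixed up: three or all four stand on the wrong board. Stand every mount upright, released and centred on the board that has the same outline as its dark wooden foot (round, square, oblong or triangular), the oblong foot lying lengthwise on its board, using the black rubber mat (near its middle) as the free spot on the way and leaving it empty at the end. Set them down gently, never tip a mount over, and never stand one on the bare shelf.

Things in the scene. Friction and masses are not known exactly. Their poses are not given: they have to be found in the camera images.
- skull_mid (a point): Skull mount: small bone-coloured animal skull on a SQUARE dark wooden foot, 60 x 60 mm and 10 mm thick. Point: on the upright axis, 38 mm above the underside of the foot; z up. Snout along +x, reaching 52 mm from the axis; the braincase is 40 mm wide across y (the grip), from 25 to 61 mm up; crest top 66 mm up. About 0.2 kg.
- bone_mid (a point): Long-bone mount: upright bone-coloured shaft on a ROUND dark wooden foot, 60 mm across and 10 mm thick. Point: on the upright axis, 38 mm above the underside of the foot; z up. The shaft is 26 mm in diameter from 10 to 64 mm up; its two knobs at the top lie along x (25 mm out at most), top 78 mm up. Grip the shaft across y. About 0.2 kg.
- molar_mid (a point): Molar mount: ribbed slab-shaped tooth on an OBLONG dark wooden foot, 76 mm (along x) by 44 mm and 10 mm thick. Point: on the upright axis, 38 mm above the underside of the foot; z up. The tooth is 62 mm along x, 28 mm wide across y (the grip), top 58 mm up. About 0.2 kg.
- vertebra_mid (a point): Vertebra mount: stout round bone drum with thin prongs to one side, on a TRIANGULAR dark wooden foot 10 mm thick (corners 46 mm from the axis, one of them towards +x). Point: on the upright axis, 38 mm above the underside of the foot; z up. The drum is 40 mm in diameter from 15 to 51 mm up; the prongs all point to the +x side, reaching 64 mm from the axis. Grip the drum across y. About 0.2 kg.
- board_round: ROUND brown wooden board, 104 mm across, 14 mm thick, fixed to the shelf. Origin at the centre of its underside.
- board_square: SQUARE brown wooden board, 94 x 94 mm, 14 mm thick, fixed to the shelf. Origin at the centre of its underside, x and y along its sides.
- board_oblong: OBLONG brown wooden board, 132 mm (along x) by 72 mm, 14 mm thick, fixed to the shelf. Origin at the centre of its underside.
- board_triangle: TRIANGULAR brown wooden board, equal sides, corners 80 mm from its centre (one towards +x), 14 mm thick, fixed to the shelf. Origin at the centre of its underside.
- mat: Square black rubber mat, 120 x 120 mm and 6 mm thick, fixed, empty at the start: the free spot. Origin at the centre of its underside. A jar (75 mm high) and a clear tray (28 mm) stand among boards and mat; nothing there rises more than 92 mm above the shelf.
Not all that is in view belongs to the job. Of the things that look like the mat, take the one that is farthest from the robot's base at the start.

How it is judged:
By the outcome, as a careful person would: the job done as asked, in the order asked, and still so for the second after the job is handed in, with the robot touching nothing.
It also fails if it takes over 120 s, if anything falls off the work surface, if the arm or the gripper's body presses on something with over 40 N, if the wrist force passes 120 N, or if a joint passes its speed limit or range.

### The arm

A 6-joint arm with a two-finger parallel gripper is mounted at the origin on the work surface. World frame = base frame: x ahead of the robot, y to its left, z up, the work surface at z = 0. Lengths are in mm, angles in rad, forces in N, time in s.
With the tool pointing down it reaches from about 275 to 750 mm from the base axis. Payload 10.2 kg.
Tool frame: the origin (TCP) lies between the finger pads; the fingertips stand 17 mm ahead of it and the grasp point (between the pads) lies 2 mm behind it (tips_ahead is the distance from the TCP to the fingertips, in mm); z points along the fingers, y is the line along which they close (so a half turn about z gives the same grasp; the last joint's range is limited). The gripper opens to 85 mm and grips with 20 to 120 N. Pads are 22 mm wide; open, the fingers measure 114 mm over their backs; the gripper's body (76 mm by 85 mm) begins 54 mm behind the grasp point. The pads swing forward as they close: fully open they stand 13 mm farther back than shut.
Start: joints at [0.948, 0.313, 1.498, -0, 1.331, -0.223], TCP at [204.361, 483.599, 248.294] pointing down, gripper open.
Joint ranges: [-2.94, 2.94], [-0.97, 2.17], [0.19, 2.56], [-1.23, 4.37], [0.02, 3.11], [-2.88, 2.88]. Speed limits (rad/s): [2.39, 2.39, 3.01, 3.14, 3.14, 3.14].

### API

Orientations are given as a unit quaternion [w, x, y, z].
In Python, from rig import sense, capture, finish_job, boxes_of, tips_ahead gives the robot as it stands.
- The arm moves only by the tool drive_tool, never from a script. Its argument "commands" is text: rows parted by semicolons, each of 7 numbers parted by spaces: the shift along the world's x, y, z in units of 0.1 m (1.0 is 0.1 m), then the turn, a rotation vector about the world's x, y, z in units of pi/4 rad (1.0 is pi/4 rad), then the opening in per cent of the stroke, from 0 (shut) to 100 (fully open). A call has 1 to 20 rows; each row shifts and turns the commanded pose from where the row before left it; what a row does not reach is not made up. A row lasts 1/12 s, in which the tool goes at most 41.7 mm and 7.16 degrees, less where a joint would pass 70% of its speed; a pose out of reach is approached as far as the arm can. A call with a number of a shift or a turn outside -1 to 1 is refused whole. A call with a gripper value outside its range is refused whole. The fingers move at their own pace and stop on an object; "force" is the grip in N (left out, the last holds). Time passes only in rows, so rows that do not move let the fingers close. It gives the time, the measured TCP pose, the force, the opening and the grip force at its end, in the units of the state.
- sense(): the state, without advancing time (a new reading comes with each control period).
- capture(name): name is "scene" or "top"; returns a dict with "pixels" (384x512x3 uint8, blue, green, red), "fov_y" (degrees; the focal length in pixels is half the picture's height over the tangent of half this angle, whatever the lens; pixels are square), "cx", "cy" (the principal point, pixels), "position" and "attitude" of the camera in the world. Camera axes: x right, y down, z forward; pixel columns grow to the right and rows downward; lengths in mm; the calibration is good to about 2 mm. A picture is of the moment at which its call begins. There is no depth.
- finish_job(): hands the job in; it is judged then, once.
Trained networks look in a picture, given as the dict that the camera call returned (one of the last four; its "shot" number tells which), for a name from the list of things; names that differ only in an ending like _2 or _b are one class to them, and where a whole thing is asked for, a point or a joint stands for the part that bears it (a point fixed in the world has none). Each returns a list of dicts, best first, with "confidence" (0 to 1); they miss things now and then, are a little off and sometimes report something else, mostly with a low value. They report only what shows in the picture. A call takes as long as a camera call. They do not tell look-alikes from the thing itself.
- boxes_of(picture, name): "position" ([column, row] in pixels, amid what is visible of it).
The state is a dict: "time_s": time; "joints": joint angles; "dq": joint speeds; "tau": joint torques, N m; "eef_pos": TCP position; "ee_rot": TCP orientation; "force": force on the tool from outside, world axes, zero at the start; "wrist_torque": the same for the moment, N m; "grip_width": opening from 0.0 (shut) to 1.0 (fully open); "grip_force": force on a finger pad.
Only numpy, scipy, OpenCV 4.12 (cv2) and the standard library are available. Lean on these libraries where they do the work, as an engineer would, in place of code of your own. Each camera call takes 0.05 s, during which the arm holds its last target. There are 200 camera calls.

## Working session

There is one attempt and no reset: what is moved stays moved. The work goes in short steps, Python scripts to look and compute and a tool call to move; the robot and the scene stay as the last step left them, time stands still between calls to the robot, and variables do not carry over. Pictures are saved under pics/ and viewed, at most 14 in all, crops included, and the job is handed in when it is done.

Besides the shell and the picture viewer there is one more tool, called after "Request:" by a JSON object that holds its "method" and its "body". drive_tool: Moves the arm, as the interface text tells. Shifts and turns lie within -1 to 1; 1 stands for 0.1 m of shift or pi/4 rad of turn. Its arguments: {"type":"object","properties":{"commands":{"type":"string"},"force":{"type":"number"}},"required":["commands"]}

```bash
mkdir -p pics; ls; cat > h.py <<'E'
import numpy as np, cv2
from rig import *
from scipy.spatial.transform import Rotation as R
def rot(p):
    a=np.array(p["attitude"],float)
    return a if a.shape==(3,3) else R.from_quat(a[[1,2,3,0]]).as_matrix()
def world(p,uv,z):
    f=p["pixels"].shape[0]/2/np.tan(np.radians(p["fov_y"])/2)
    d=rot(p)@np.array([(uv[0]-p["cx"])/f,(uv[1]-p["cy"])/f,1.])
    c=np.array(p["position"],float); return c+d*(z-c[2])/d[2]
def pix(p,X):
    f=p["pixels"].shape[0]/2/np.tan(np.radians(p["fov_y"])/2)
    q=rot(p).T@(np.array(X,float)-np.array(p["position"])); return np.array([p["cx"],p["cy"]])+f*q[:2]/q[2]
E
python3 - <<'E'
from h import *
for n in("top","scene"):
    p=capture(n); print(n,{k:v for k,v in p.items() if k!="pixels"})
    cv2.imwrite(f"pics/{n}0.png",cv2.resize(p["pixels"],(800,600),interpolation=cv2.INTER_CUBIC))
    np.save(n+"0.npy",p,allow_pickle=True)
    for o in "skull_mid bone_mid molar_mid vertebra_mid board_round board_square board_oblong board_triangle mat".split():
        z={'b':14}.get(o[0],6) if 'board' in o or o=='mat' else 52
        print(o,[(np.round(b["position"]).astype(int).tolist(),round(b["confidence"],2),world(p,b["position"],z)[:2].round().tolist()) for b in boxes_of(p,o)[:4]])
print(sense())
E
```

```text
pics
top {'fov_y': 44.99170468074783, 'cx': 255.49756609798473, 'cy': 191.01310669488555, 'position': array([ 337.88829968,    2.81303668, 1152.88148708]), 'attitude': array([-0.04841075,  0.71365376, -0.69797857,  0.03436041]), 'shot': 1}
skull_mid [([225, 192], 0.78, [464.0, 100.0])]
bone_mid [([339, 131], 0.65, [617.0, -172.0])]
molar_mid []
vertebra_mid [([274, 128], 0.92, [622.0, -14.0])]
board_round [([211, 195], 0.65, [460.0, 137.0]), ([155, 194], 0.21, [458.0, 277.0])]
board_square [([268, 138], 0.65, [606.0, -1.0])]
board_oblong [([338, 142], 0.96, [598.0, -175.0])]
board_triangle [([371, 192], 0.76, [476.0, -257.0]), ([155, 192], 0.4, [463.0, 277.0])]
mat [([166, 277], 0.64, [257.0, 240.0]), ([352, 277], 0.61, [266.0, -212.0]), ([158, 193], 0.59, [461.0, 272.0])]
scene {'fov_y': 49.59693209908534, 'cx': 251.02841102317785, 'cy': 193.64393315436618, 'position': array([1120.72498003, -398.90068829,  609.34754891]), 'attitude': array([-0.3997937 ,  0.76690337,  0.45134424, -0.21980129]), 'shot': 2}
skull_mid [([290, 192], 0.8, [492.0, 81.0])]
bone_mid [([211, 277], 0.78, [643.
[... 384 characters left out ...]
214.0])]
{'time_s': 1.0, 'joints': array([ 9.47602423e-01,  3.12872895e-01,  1.49772021e+00,  2.22244018e-05,
        1.33101083e+00, -2.23428305e-01]), 'dq': array([-0.00042062, -0.00203591,  0.00118885,  0.00017051, -0.00040484,
        0.00177555]), 'tau': array([-9.10378094e-04, -4.12154603e+01, -2.59906501e+01, -6.64308732e-05,
        3.66729928e-04, -1.08379831e-05]), 'eef_pos': array([204.34895021, 483.59317775, 248.30043686]), 'ee_rot': array([-1.21585493e-05,  1.98557052e-01,  9.80089331e-01, -7.08664176e-07]), 'force': array([-0.5544568 , -0.42084163,  0.34534639]), 'wrist_torque': array([-0.00880585, -0.0204618 ,  0.0134227 ]), 'grip_force': 0.0, 'grip_width': 1.0022537322668248}
```

View pics/top0.png

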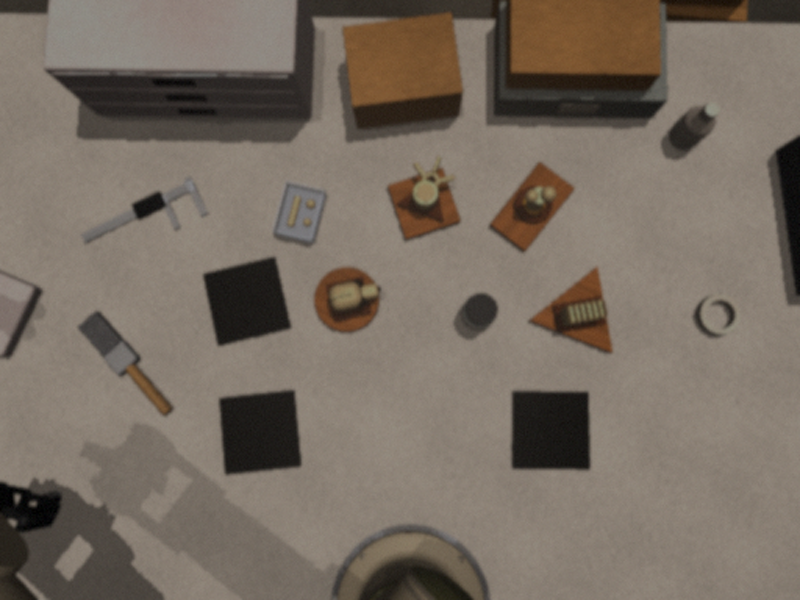

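View pics/scene0.png

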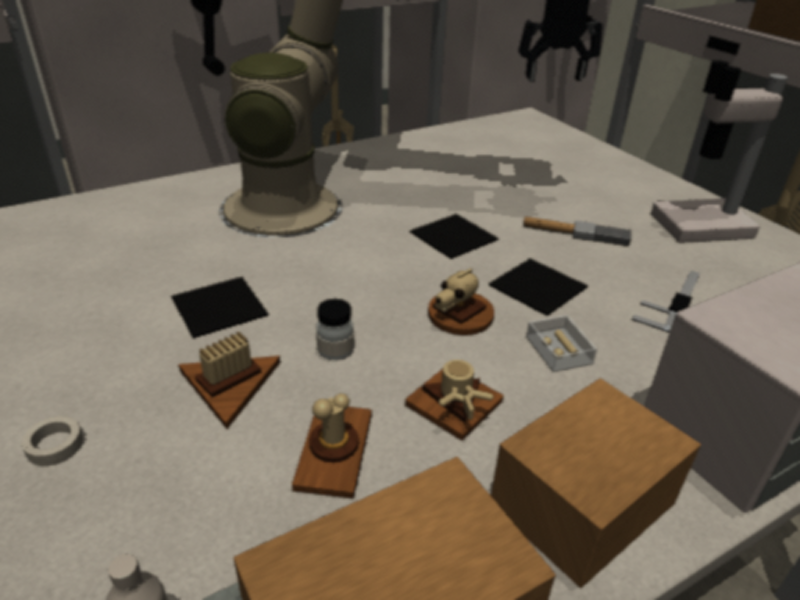

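The top view shows three black mats at 800x600 pixels (247,300), (260,432) and (550,430). The first is the one meant, because at about 535 mm from the base it is the farthest; the others are about 340-350 mm away. The skull stands on the round board (347,299), the bone on the oblong (532,206), the molar on the triangle (580,313) and the vertebra on the square (424,205), so it is a full cycle of four.

```bash
cat >> h.py <<'E'
def reg(n,r,a0=0): return np.array([[r*np.cos(a0+2*np.pi*i/n),r*np.sin(a0+2*np.pi*i/n)] for i in range(n)])
def rect(a,b): return np.array([[a,b],[-a,b],[-a,-b],[a,-b]])/2.
SH={'round':reg(40,52),'square':rect(94,94),'oblong':rect(132,72),'triangle':reg(3,80),'mat':rect(120,120),
 'Fround':reg(40,30),'Fsquare':rect(60,60),'Foblong':rect(76,44),'Ftriangle':reg(3,46)}
def prism(p,s,x,y,t,z0,z1):
    c,n=np.cos(t),np.sin(t); q=s@np.array([[c,n],[-n,c]])+[x,y]
    P=np.array([pix(p,[a,b,z]) for a,b in q for z in(z0,z1)])
    return cv2.convexHull(P.astype(np.float32))
def fit(p,hull,s,x0,y0,z0,z1,ts):
    from scipy.optimize import minimize
    best=None
    def cost(v):
        h=prism(p,s,v[0]*10,v[1]*10,v[2],z0,z1); a,_=cv2.intersectConvexConvex(h,hull)
        A,B=cv2.contourArea(h),cv2.contourArea(hull); return 1-a/(A+B-a)
    for t in ts:
        r=minimize(cost,[x0/10,y0/10,t],method='Nelder-Mead',options=dict(initial_simplex=np.array([[x0/10,y0/10,t],[x0/10+1,y0/10,t],[x0/10,y0/10+1,t],[x0/10,y0/10,t+.2]])))
        if best is None or r.fun<best.fun: best=r
    return np.array([best.x[0]*10,best.x[1]*10,best.x[2]]),best.fun
def brown(p):
    b,g,r=[c.astype(int) for c in cv2.split(p["pixels"])]
    return ((r>1.35*g)&(r-b>22)).astype(np.uint8)
E
cat > m.py <<'E'
from h import *
p0={n:np.load(n+"0.npy",allow_pickle=True).item() for n in("top","scene")}
G={'round':(460,130),'square':(606,-1),'oblong':(600,-175),'triangle':(476,-247),'mat':(461,272)}
tiles=[]
for k,(x,y) in G.items():
    for n,p in p0.items():
        m=brown(p) if k!='mat' else (p["pixels"].max(2)<45).astype(np.uint8)
        nl,lab,st,ce=cv2.connectedComponentsWithStats(m)
        z=6 if k=='mat' else 14
        u=pix(p,[x,y,z]); i=1+np.argmin([np.hypot(*(c-u))+(1e3 if s[4]<60 else 0) for c,s in zip(ce[1:],st[1:])])
        h=cv2.convexHull(np.argwhere(lab==i)[:,::-1].astype(np.float32))
        v,c=fit(p,h,SH[k],x,y,0,z,np.linspace(0,2,5)); print(k,n,v.round(2),round(c,3))
        if n=='top' or 1:
            S=8; w,hh=(200//4,150//4); a=np.array([[4,0,100-4*u[0]],[0,4,75-4*u[1]]])
            if k!='mat' and n=='top' or k=='mat' and n=='top' : pass
            t=cv2.warpAffine(p["pixels"],a*1.0 if 0 else np.array([[5,0,133-5*u[0]],[0,5,150-5*u[1]]]),(266,300),flags=cv2.INTER_CUBIC)
            P=prism(p,SH[k],*v,0,z)[:,0]*5+[133-5*u[0],150-5*u[1]]
            cv2.polylines(t,[P.astype(int)],True,(0,255,0),1); tiles.append(cv2.convertScaleAbs(t,alpha=1.5))
T=[tiles[i] for i in(0,2,4)],[tiles[i] for i in(6,8,9)]
cv2.imwrite("pics/a.png",np.vstack([np.hstack(r) for r in T]))
T=[tiles[i] for i in(1,3,5)],[tiles[7],tiles[7]*0,tiles[7]*0]
cv2.imwrite("pics/b.png",np.vstack([np.hstack(r) for r in T]))
E
python3 m.py
```

```text
round top [471.62 112.85   0.77] 0.106
round scene [465.75 115.48   1.08] 0.202
square top [629.02  -7.45   1.86] 0.149
square scene [624.51  -6.08   1.93] 0.14
oblong top [ 629.56 -182.24    2.49] 0.086
oblong scene [ 624.81 -180.92    2.53] 0.13
triangle top [ 4.5587e+02 -2.5371e+02 -4.1000e-01] 0.489
triangle scene [ 4.5131e+02 -2.5592e+02 -3.6000e-01] 0.106
mat top [4.6782e+02 2.7101e+02 2.5000e-01] 0.11
mat scene [460.03 276.83   1.83] 0.145
```

View pics/a.png

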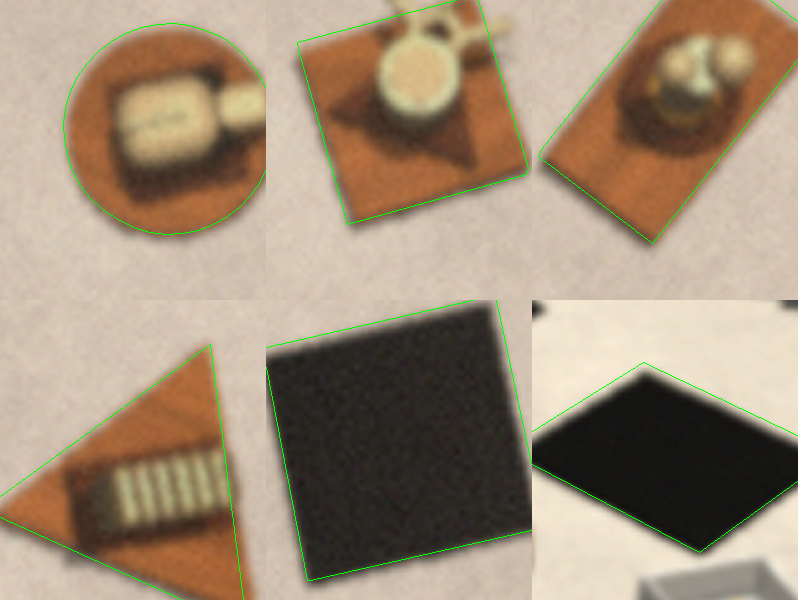

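View pics/b.png

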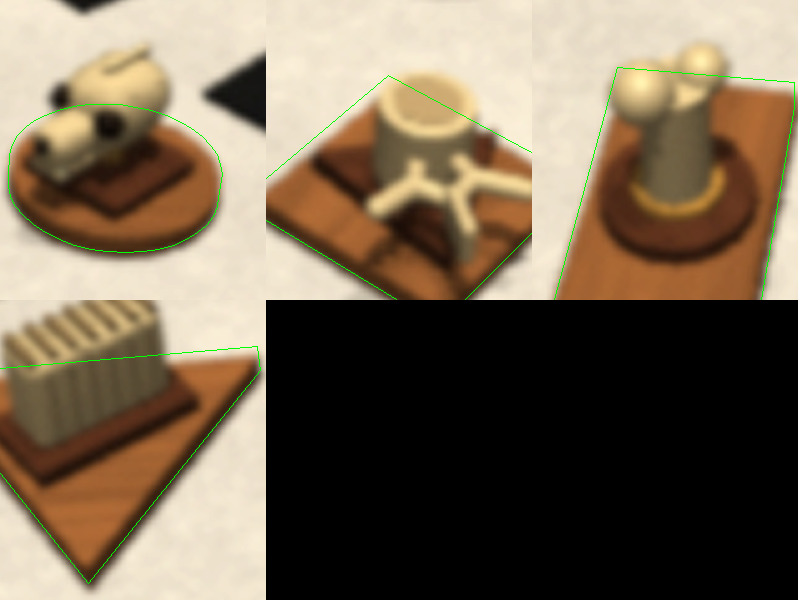

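```bash
cat >> h.py <<'E'
from scipy.optimize import minimize
U=4
def up(p): return cv2.resize(p["pixels"],None,fx=U,fy=U,interpolation=cv2.INTER_CUBIC)
def upx(P): return (np.asarray(P)+.5)*U-.5
def brownU(p):
    I=cv2.GaussianBlur(up(p),(0,0),2).astype(int); b,g,r=cv2.split(I.astype(np.int16))
    return ((r>1.4*g)&(r-b>15)).astype(np.uint8), r
def boardfit(p,k,x,y,t0s,dark=None):
    z=6 if k=='mat' else 14
    m=brownU(p)[0] if k!='mat' else (cv2.GaussianBlur(up(p),(0,0),2).max(2)<70).astype(np.uint8)
    nl,lab,st,ce=cv2.connectedComponentsWithStats(m); u=upx(pix(p,[x,y,z]))
    i=1+np.argmin([np.hypot(*(c-u))+(1e4 if s[4]<2000 else 0) for c,s in zip(ce[1:],st[1:])])
    h=cv2.convexHull(np.argwhere(lab==i)[:,::-1].astype(np.float32))
    def cost(v):
        q=upx(prism(p,SH[k]*v[3],v[0]*10,v[1]*10,v[2],0,z)).astype(np.float32); a,_=cv2.intersectConvexConvex(q,h)
        A,B=cv2.contourArea(q),cv2.contourArea(h); return 1-a/(A+B-a)
    r=min((minimize(cost,[x/10,y/10,t,1],method='Nelder-Mead',options=dict(maxiter=600,initial_simplex=np.array([[x/10,y/10,t,1],[x/10+1,y/10,t,1],[x/10,y/10+1,t,1],[x/10,y/10,t+.2,1],[x/10,y/10,t,.95]]))) for t in t0s),key=lambda r:r.fun)
    return np.array([r.x[0]*10,r.x[1]*10,r.x[2],r.x[3]]),r.fun
def footfit(ps,k,x,y,zb,t0s,B,rad=75):
    D=[]
    for p in ps:
        m,r=brownU(p); w=np.zeros_like(m); cv2.fillConvexPoly(w,upx(prism(p,SH[B[0]],*B[1:],0,zb)).astype(np.int32),1)
        s=(m>0)&(w>0); th=cv2.threshold(r[s].astype(np.uint8),0,255,cv2.THRESH_OTSU)[0]
        D.append((p,s,(r<th)))
    def cost(v):
        c=0
        for p,s,d in D:
            w=np.zeros(s.shape,np.uint8); cv2.fillConvexPoly(w,np.round(upx(prism(p,SH['F'+k],v[0]*10,v[1]*10,v[2],zb,zb+10))*16).astype(np.int32),1,shift=4)
            c+=((w>0)!=d)[s].mean()
        return c
    r=min((minimize(cost,[x/10,y/10,t],method='Nelder-Mead',options=dict(initial_simplex=np.array([[x/10,y/10,t],[x/10+1,y/10,t],[x/10,y/10+1,t],[x/10,y/10,t+.3]]))) for t in t0s),key=lambda r:r.fun)
    return np.array([r.x[0]*10,r.x[1]*10,r.x[2]]),r.fun
E
cat > m2.py <<'E'
from h import *
p0={n:np.load(n+"0.npy",allow_pickle=True).item() for n in("top","scene")}
G={'round':(470,113,[0]),'square':(627,-7,[.3]),'oblong':(627,-181,[2.5]),'triangle':(460,-255,[.7,.95]),'mat':(463,273,[.2])}
M={'round':('square',0),'square':('triangle',0),'oblong':('round',0),'triangle':('oblong',0)}
tiles=[]
for k,(x,y,t) in G.items():
    vs=[]
    for n,p in p0.items():
        v,c=boardfit(p,k,x,y,t); vs.append(v); print(k,n,v.round(3),round(c,3))
    a=np.mean(vs,0)[:3]
    if k in M:
        f=M[k][0]
        for ps in (list(p0.values()),[p0['top']],[p0['scene']]):
            w,c=footfit(ps,f,a[0],a[1],14,{'square':[0,.4,.8,1.2],'triangle':[0,.5,1,1.5],'round':[0],'oblong':[0,.8,1.6,2.4]}[f],(k,*a)); print('   foot',f,w.round(2),round(c,3))
            if len(ps)==2: W=w
    for p,b in zip(p0.values(),vs):
        u=pix(p,[a[0],a[1],14]); A=np.array([[4,0,100-4*u[0]],[0,4,150-4*u[1]]]); t=cv2.convertScaleAbs(cv2.warpAffine(p["pixels"],A,(200,300),flags=cv2.INTER_CUBIC),alpha=1.5)
        L=[(prism(p,SH[k],*b[:3],0,6 if k=='mat' else 14),(0,255,0))]
        if k in M: L.append((prism(p,SH['F'+M[k][0]],*W,14,24),(255,255,0)))
        for P,c in L: cv2.polylines(t,[(P[:,0]@A[:,:2].T+A[:,2]).astype(int)],True,c,1)
        if k!='mat': tiles.append(t)
cv2.imwrite("pics/c.png",np.vstack([np.hstack(tiles[0::2]),np.hstack(tiles[1::2])]))
E
python3 m2.py
```

```text
round top [ 4.69474e+02  1.12135e+02 -7.80000e-02  9.46000e-01] 0.015
round scene [ 4.69974e+02  1.12502e+02 -1.18000e-01  9.03000e-01] 0.099
   foot square [4.6856e+02 1.0806e+02 2.5000e-01] 0.292
   foot square [4.6841e+02 1.0834e+02 2.5000e-01] 0.066
   foot square [4.6940e+02 1.0642e+02 2.6000e-01] 0.222
square top [ 6.279e+02 -7.171e+00  3.420e-01  9.430e-01] 0.076
square scene [ 6.2829e+02 -7.3330e+00  3.4200e-01  9.3100e-01] 0.046
   foot triangle [630.22  -9.57   1.75] 0.341
   foot triangle [ 6.2981e+02 -8.6300e+00 -3.4000e-01] 0.074
   foot triangle [ 6.3397e+02 -1.0400e+01 -3.3000e-01] 0.239
oblong top [ 626.623 -182.211    2.492    0.942] 0.017
oblong scene [ 627.818 -182.558    2.492    0.938] 0.044
   foot round [ 6.2655e+02 -1.8160e+02  1.5000e-01] 0.164
   foot round [ 6.2537e+02 -1.8064e+02  1.7000e-01] 0.034
   foot round [ 6.2723e+02 -1.8203e+02  2.5000e-01] 0.117
triangle top [ 455.731 -256.559    1.736    0.963] 0.006
triangle scene [ 456.126 -257.773    1.737    0.927] 0.007
   foot oblong [ 452.15 -254.7     1.79] 0.203
   foot oblong [ 451.27 -252.85    1.77] 0.026
   foot oblong [ 452.52 -255.01    1.78] 0.161
mat top [4.64397e+02 2.72772e+02 2.62000e-01 9.75000e-01] 0.006
mat scene [4.65665e+02 2.72882e+02 2.58000e-01 9.51000e-01] 0.011
```

View pics/c.png

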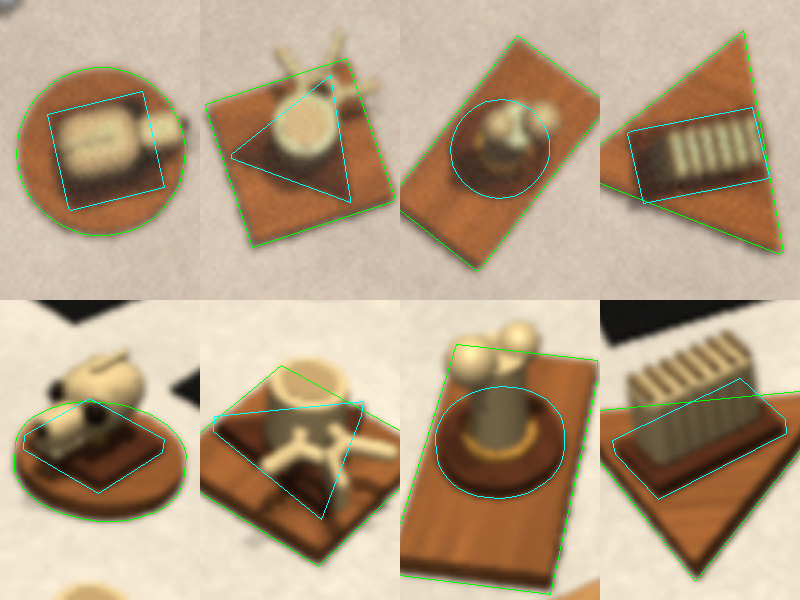

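```bash
cat > m3.py <<'E'
from h import *
import h
p0={n:np.load(n+"0.npy",allow_pickle=True).item() for n in("top","scene")}
Bd={'round':(469.7,112.3,0),'square':(628.1,-7.2,.342),'oblong':(627.2,-182.4,2.492),'triangle':(455.9,-257.2,1.736)}
M={'round':('square',[.25]),'square':('triangle',[-.3,.2,.8,1.4]),'oblong':('round',[0]),'triangle':('oblong',[1.78])}
tiles=[]
for k,B in Bd.items():
    f,ts=M[k]; W=[];D=[]
    for n,p in p0.items():
        m,r=brownU(p); g=np.zeros_like(m); cv2.fillConvexPoly(g,upx(prism(p,SH[k]*.93,*B,14,14)).astype(np.int32),1)
        s=(g>0)&(m>0); hi=np.percentile(r[s],85); d=r<(.62 if n=='top' else .66)*hi
        bone=(g>0)&(m==0)
        D.append((p,s,d,hi))
    def cost(v,D):
        c=0
        for p,s,d,_ in D:
            w=np.zeros(s.shape,np.uint8); cv2.fillConvexPoly(w,np.round(upx(prism(p,SH['F'+f],v[0]*10,v[1]*10,v[2],14,24))*16).astype(np.int32),1,shift=4)
            c+=((w>0)!=d)[s].mean()
        return c
    for Q in (D,D[:1],D[1:]):
        x,y=B[0]/10,B[1]/10
        r=min((minimize(cost,[x,y,t],args=(Q,),method='Nelder-Mead',options=dict(initial_simplex=np.array([[x,y,t],[x+1,y,t],[x,y+1,t],[x-.5,y-.5,t+.3]]))) for t in ts),key=lambda r:r.fun)
        v=r.x*[10,10,1]; W.append(v); print(k,f,v.round(2),round(r.fun,3))
    for i,(p,s,d,hi) in enumerate(D):
        u=pix(p,[B[0],B[1],14]); o=[100-4*u[0]-1.5,150-4*u[1]-1.5]
        I=up(p).copy(); I=cv2.convertScaleAbs(I,alpha=1.4); I[s&d]=I[s&d]//2+[127,0,0]
        t=cv2.warpAffine(I,np.array([[1,0,o[0]],[0,1,o[1]]]),(200,300))
        cv2.polylines(t,[(upx(prism(p,SH['F'+f],*W[1+i],14,24))[:,0]+o).astype(int)],True,(0,255,0),1)
        tiles.append(t)
cv2.imwrite("pics/d.png",np.vstack([np.hstack(tiles[0::2]),np.hstack(tiles[1::2])]))
E
python3 m3.py
```

```text
round square [4.6863e+02 1.0753e+02 2.3000e-01] 0.225
round square [4.6980e+02 1.0956e+02 2.6000e-01] 0.119
round square [4.6892e+02 1.0600e+02 2.4000e-01] 0.103
square triangle [ 6.319e+02 -9.250e+00 -3.300e-01] 0.194
square triangle [630.17  -6.96   1.81] 0.081
square triangle [ 6.3383e+02 -1.0260e+01 -3.3000e-01] 0.09
oblong round [ 6.2663e+02 -1.8155e+02  6.0000e-02] 0.154
oblong round [ 6.2736e+02 -1.8083e+02  3.0000e-02] 0.085
oblong round [ 6.2664e+02 -1.8161e+02  8.0000e-02] 0.068
triangle oblong [ 452.2  -254.37    1.81] 0.115
triangle oblong [ 449.6  -254.84    1.78] 0.073
triangle oblong [ 452.27 -254.61    1.79] 0.03
```

View pics/d.png

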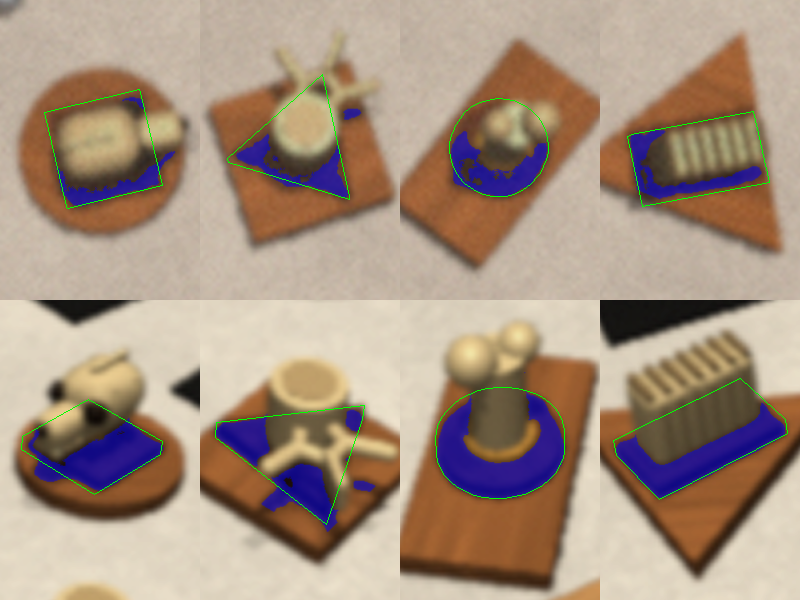

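The foot fits agree between the two cameras to about 2-3 mm. I'm moving over the skull first, and measuring the bone's knob axis meanwhile.

Request:
{"method": "drive_tool", "body": {"commands": "0.19 -0.269 0 0 0 -0.084 100;0.19 -0.269 0 0 0 -0.084 100;0.19 -0.269 0 0 0 -0.084 100;0.19 -0.269 0 0 0 -0.084 100;0.19 -0.269 0 0 0 -0.084 100;0.19 -0.269 0 0 0 -0.084 100;0.19 -0.269 0 0 0 -0.084 100;0.19 -0.269 0 0 0 -0.084 100;0.19 -0.269 0 0 0 -0.084 100;0.19 -0.269 0 0 0 -0.084 100;0.19 -0.269 0 0 0 -0.084 100;0.19 -0.269 0 0 0 -0.084 100;0.19 -0.269 0 0 0 -0.084 100;0.19 -0.269 0 0 0 -0.084 100;0 0 0 0 0 0 100;0 0 0 0 0 0 100", "force": 40}}

```text
time_s: 2.33
eef_pos: [470.8, 106.0, 248.0]
ee_rot: [-0.0, 0.615, 0.788, -0.0]
force: [-0.2, 1.0, -0.7]
grip_width: 1.0
grip_force: 0.0
```

Request:
{"method": "drive_tool", "body": {"commands": "-0.015 0.015 -0.19 0 0 0 100;0 0 -0.19 0 0 0 100;0 0 -0.19 0 0 0 100;0 0 -0.19 0 0 0 100;0 0 -0.19 0 0 0 100;0 0 -0.19 0 0 0 100;0 0 -0.19 0 0 0 100;0 0 -0.19 0 0 0 100;0 0 -0.19 0 0 0 100;0 0 -0.09 0 0 0 100;0 0 -0.09 0 0 0 100;0 0 -0.09 0 0 0 100;0 0 0 0 0 0 100"}}

```text
time_s: 3.42
eef_pos: [468.3, 108.8, 49.4]
ee_rot: [-0.001, 0.614, 0.789, -0.0]
force: [-0.1, 0.1, -0.8]
grip_width: 1.002
grip_force: 0.0
```

Request:
{"method": "drive_tool", "body": {"commands": "0 0 0 0 0 0 0;0 0 0 0 0 0 0;0 0 0 0 0 0 0;0 0 0 0 0 0 0;0 0 0 0 0 0 0;0 0 0 0 0 0 0;0 0 0 0 0 0 0;0 0 0 0 0 0 0;0 0 0 0 0 0 0;0 0 0 0 0 0 0", "force": 40}}

```text
time_s: 4.25
eef_pos: [469.3, 108.5, 50.9]
ee_rot: [0.0, 0.614, 0.789, 0.0]
force: [-0.5, 0.4, 6.2]
grip_width: 0.465
grip_force: 41.7
```

Request:
{"method": "drive_tool", "body": {"commands": "0 0 0.05 0 0 0 0;0 0 0.1 0 0 0 0;0 0 0.15 0 0 0 0;0 0 0.15 0 0 0 0;0 0 0.15 0 0 0 0;0 0 0.15 0 0 0 0;0 0 0.15 0 0 0 0;0 0 0.1 0 0 0 0;0 0 0 0 0 0 0;0 0.1 0 0 0 0 0;0 0.18 0 0 0 0 0;-0.04 0.18 0 0 0 0 0;0 0.18 0 0 0 0 0;0 0.18 0 0 0 0 0;0 0.18 0 0 0 0 0;0 0.18 0 0 0 0 0;0 0.18 0 0 0 0 0;0 0.18 0 0 0 0 0;0 0.1 0 0 0 0 0;0 0 0 0 0 0 0"}}

```text
time_s: 5.92
eef_pos: [464.1, 274.2, 149.3]
ee_rot: [-0.001, 0.614, 0.79, -0.001]
force: [-0.1, -0.4, -2.5]
grip_width: 0.468
grip_force: 40.9
```

Request:
{"method": "drive_tool", "body": {"commands": "0 0 -0.1 0 0 0 0;0 0 -0.15 0 0 0 0;0 0 -0.15 0 0 0 0;0 0 -0.15 0 0 0 0;0 0 -0.15 0 0 0 0;0 0 -0.1 0 0 0 0;0 0 -0.1 0 0 0 0;0 0 -0.05 0 0 0 0;0 0 -0.04 0 0 0 0;0 0 0 0 0 0 0"}}

```text
time_s: 6.75
eef_pos: [464.7, 272.3, 50.8]
ee_rot: [-0.0, 0.615, 0.789, -0.0]
force: [0.7, 0.4, -1.6]
grip_width: 0.461
grip_force: 40.9
```

Request:
{"method": "drive_tool", "body": {"commands": "0 0 -0.02 0 0 0 0;0 0 -0.02 0 0 0 0;0 0 -0.015 0 0 0 0;0 0 -0.015 0 0 0 0;0 0 -0.01 0 0 0 0;0 0 0 0 0 0 0"}}

```text
time_s: 7.25
eef_pos: [464.8, 272.5, 43.2]
ee_rot: [-0.0, 0.614, 0.789, -0.0]
force: [0.7, 0.4, -1.8]
grip_width: 0.464
grip_force: 40.9
```

```bash
python3 - <<'E'
from h import *
st()
E
```

```text
t 7.25 tcp [464.8 272.5  43.2] psi 0.247 tilt [-0. -0.] grip 39.4 40.9 F [ 0.7  0.4 -1.8]
```

Request:
{"method": "drive_tool", "body": {"commands": "0 0 -0.005 0 0 0 0;0 0 -0.005 0 0 0 0;0 0 0 0 0 0 0"}}

```text
time_s: 7.5
eef_pos: [464.9, 272.5, 42.9]
ee_rot: [0.0, 0.614, 0.789, 0.0]
force: [-3.7, -0.6, 5.6]
grip_width: 0.464
grip_force: 41.6
```

Request:
{"method": "drive_tool", "body": {"commands": "0 0 -0.005 0 0 0 0;0 0 -0.005 0 0 0 0;0 0 0 0 0 0 0"}}

```text
time_s: 7.75
eef_pos: [464.9, 272.5, 42.9]
ee_rot: [0.0, 0.614, 0.789, 0.0]
force: [-7.2, -3.7, 16.2]
grip_width: 0.462
grip_force: 43.0
```

Request:
{"method": "drive_tool", "body": {"commands": "0 0 0.01 0 0 0 60;0 0 0 0 0 0 70;0 0 0 0 0 0 80;0 0 0 0 0 0 90;0 0 0 0 0 0 100;0 0 0 0 0 0 100;0 0 0 0 0 0 100;0 0 0.1 0 0 0 100;0 0 0.2 0 0 0 100;0 0 0.3 0 0 0 100;0 0 0.3 0 0 0 100;0 0 0.3 0 0 0 100;0 0 0.2 0 0 0 100"}}

```text
time_s: 8.83
eef_pos: [465.3, 272.7, 186.0]
ee_rot: [0.001, 0.614, 0.789, 0.002]
force: [-0.0, -0.1, 0.1]
grip_width: 0.998
grip_force: 0.0
```

Request:
{"method": "drive_tool", "body": {"commands": "0.1 -0.28 0 0 0 -0.028 100;0.1 -0.28 0 0 0 -0.028 100;0.1 -0.28 0 0 0 -0.028 100;0.1 -0.28 0 0 0 -0.028 100;0.1 -0.28 0 0 0 -0.028 100;0.1 -0.28 0 0 0 -0.028 100;0.1 -0.28 0 0 0 -0.028 100;0.1 -0.28 0 0 0 -0.028 100;0.1 -0.28 0 0 0 -0.028 100;0.1 -0.28 0 0 0 -0.028 100;0.1 -0.28 0 0 0 -0.028 100;0.1 -0.28 0 0 0 -0.028 100;0.1 -0.28 0 0 0 -0.028 100;0.1 -0.28 0 0 0 -0.028 100;0.1 -0.28 0 0 0 -0.028 100;0.1 -0.28 0 0 0 -0.028 100;0 0 0 0 0 0 100;0 0 0 0 0 0 100"}}

```text
time_s: 10.33
eef_pos: [624.8, -176.6, 182.5]
ee_rot: [-0.0, 0.744, 0.669, 0.0]
force: [0.8, 0.7, -0.6]
grip_width: 1.001
grip_force: 0.0
```

```bash
python3 - <<'E'
from h import *
st(626.8,-181.3,-.11)
p=capture("scene"); 
for n in ("skull_mid",):print(boxes_of(p,n)[:2])
cv2.imwrite("pics/e.png",cv2.resize(p["pixels"][90:330,90:410],(800,600),interpolation=cv2.INTER_CUBIC))
E
```

```text
t 10.33 tcp [ 624.8 -176.6  182.5] psi -0.106 tilt [-0.  0.] grip 85.1 0.0 F [ 0.8  0.7 -0.6]
go [ 2.  -4.7] turn -0.004 rad
[{'position': [344.8, 172.8], 'confidence': 0.87}]
```

View pics/e.png

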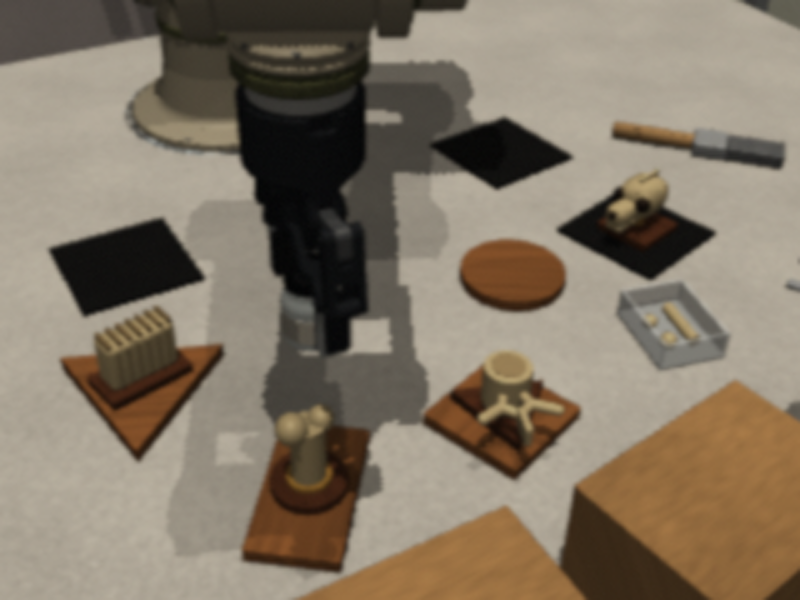

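The scene shows the skull upright on the far mat (637,210), with the bone standing under the gripper (310,455). Descending onto the bone.

Request:
{"method": "drive_tool", "body": {"commands": "0.02 -0.047 -0.15 0 0 0 100;0 0 -0.15 0 0 0 100;0 0 -0.15 0 0 0 100;0 0 -0.15 0 0 0 100;0 0 -0.15 0 0 0 100;0 0 -0.15 0 0 0 100;0 0 -0.15 0 0 0 100;0 0 -0.15 0 0 0 100;0 0 -0.08 0 0 0 100;0 0 -0.045 0 0 0 100;0 0 0 0 0 0 100"}}

```text
time_s: 11.35
eef_pos: [626.7, -179.5, 49.5]
ee_rot: [-0.0, 0.743, 0.67, -0.0]
force: [0.2, -0.4, -0.5]
grip_width: 0.998
grip_force: 0.0
```

Request:
{"method": "drive_tool", "body": {"commands": "0 0 0 0 0 0 0;0 0 0 0 0 0 0;0 0 0 0 0 0 0;0 0 0 0 0 0 0;0 0 0 0 0 0 0;0 0 0 0 0 0 0;0 0 0 0 0 0 0;0 0 0 0 0 0 0;0 0 0 0 0 0 0;0 0 0 0 0 0 0;0 0 0 0 0 0 0", "force": 40}}

```text
time_s: 12.27
eef_pos: [627.0, -180.3, 50.3]
ee_rot: [0.0, 0.743, 0.669, 0.0]
force: [-1.4, 0.6, 5.1]
grip_width: 0.292
grip_force: 37.6
```

Request:
{"method": "drive_tool", "body": {"commands": "0 0 0.05 0 0 0 0;0 0 0.1 0 0 0 0;0 0 0.15 0 0 0 0;0 0 0.2 0 0 0 0;0 0 0.2 0 0 0 0;0 0 0.2 0 0 0 0;0 0 0.15 0 0 0 0;0 0 0.05 0 0 0 0;0 0 0 0 0 0 0"}}

```text
time_s: 13.02
eef_pos: [627.2, -180.4, 161.3]
ee_rot: [0.001, 0.743, 0.669, 0.0]
force: [0.0, 1.1, -1.6]
grip_width: 0.296
grip_force: 37.7
```

Request:
{"method": "drive_tool", "body": {"commands": "-0.05 0.1 0 0 0 0 0;-0.1 0.18 0 0 0 0 0;-0.1 0.19 0 0 0 0 0;-0.1 0.19 0 0 0 0 0;-0.1 0.19 0 0 0 0 0;-0.1 0.19 0 0 0 0 0;-0.1 0.19 0 0 0 0 0;-0.1 0.19 0 0 0 0 0;-0.1 0.19 0 0 0 0 0;-0.1 0.19 0 0 0 0 0;-0.1 0.19 0 0 0 0 0;-0.1 0.19 0 0 0 0 0;-0.1 0.19 0 0 0 0 0;-0.1 0.19 0 0 0 0 0;-0.1 0.19 0 0 0 0 0;-0.1 0.19 0 0 0 0 0;-0.02 0.17 0 0 0 0 0;0 0 0 0 0 0 0;0 0 0 0 0 0 0"}}

```text
time_s: 14.6
eef_pos: [469.3, 131.2, 159.0]
ee_rot: [-0.0, 0.743, 0.67, -0.001]
force: [-0.5, -0.5, -2.2]
grip_width: 0.292
grip_force: 38.3
```

```bash
python3 - <<'E'
from h import *
st(469.7,113,-.11)
E
```

```text
t 14.6 tcp [469.3 131.2 159. ] psi -0.103 tilt [-0.001 -0.   ] grip 24.8 38.3 F [-0.5 -0.5 -2.2]
go [  0.4 -18.2] turn -0.007 rad
```

Request:
{"method": "drive_tool", "body": {"commands": "0 -0.09 0 0 0 0 0;0 -0.09 0 0 0 0 0;0 0 -0.1 0 0 0 0;0 0 -0.16 0 0 0 0;0 0 -0.16 0 0 0 0;0 0 -0.16 0 0 0 0;0 0 -0.16 0 0 0 0;0 0 -0.12 0 0 0 0;0 0 -0.1 0 0 0 0;0 0 -0.06 0 0 0 0;0 0 -0.03 0 0 0 0;0 0 0 0 0 0 0"}}

```text
time_s: 15.6
eef_pos: [469.8, 112.6, 54.4]
ee_rot: [-0.0, 0.743, 0.669, -0.0]
force: [0.3, 0.2, -1.3]
grip_width: 0.295
grip_force: 38.2
```

Request:
{"method": "drive_tool", "body": {"commands": "0 0 -0.01 0 0 0 0;0 0 -0.01 0 0 0 0;0 0 0 0 0 0 0"}}

```text
time_s: 15.85
eef_pos: [470.0, 112.8, 53.1]
ee_rot: [0.0, 0.743, 0.669, 0.0]
force: [-0.5, 0.5, -2.4]
grip_width: 0.289
grip_force: 38.2
```

Request:
{"method": "drive_tool", "body": {"commands": "0 0 -0.005 0 0 0 0;0 0 -0.005 0 0 0 0;0 0 0 0 0 0 0"}}

```text
time_s: 16.1
eef_pos: [469.9, 112.8, 51.8]
ee_rot: [0.0, 0.743, 0.669, 0.0]
force: [0.6, 0.3, -1.9]
grip_width: 0.296
grip_force: 38.2
```

Request:
{"method": "drive_tool", "body": {"commands": "0 0 -0.007 0 0 0 0;0 0 -0.005 0 0 0 0;0 0 0 0 0 0 0"}}

```text
time_s: 16.35
eef_pos: [469.8, 112.8, 50.5]
ee_rot: [-0.0, 0.743, 0.669, -0.0]
force: [0.4, -0.4, -1.4]
grip_width: 0.295
grip_force: 38.2
```

Request:
{"method": "drive_tool", "body": {"commands": "0 0 -0.005 0 0 0 0;0 0 0 0 0 0 0"}}

```text
time_s: 16.52
eef_pos: [469.9, 112.8, 50.3]
ee_rot: [0.0, 0.743, 0.669, 0.0]
force: [-0.3, 1.3, 1.7]
grip_width: 0.293
grip_force: 38.6
```

Request:
{"method": "drive_tool", "body": {"commands": "0 0 0.003 0 0 0 45;0 0 0 0 0 0 60;0 0 0 0 0 0 75;0 0 0 0 0 0 90;0 0 0 0 0 0 100;0 0 0 0 0 0 100;0 0 0 0 0 0 100;0 0 0.1 0 0 0 100;0 0 0.2 0 0 0 100;0 0 0.3 0 0 0 100;0 0 0.3 0 0 0 100;0 0 0.3 0 0 0 100;0 0 0.15 0 0 0 100"}}

```text
time_s: 17.6
eef_pos: [470.7, 112.9, 189.6]
ee_rot: [0.002, 0.743, 0.669, 0.002]
force: [-0.1, -0.2, -0.0]
grip_width: 0.997
grip_force: 0.0
```

Request:
{"method": "drive_tool", "body": {"commands": "-0.011 -0.23 0 0 0 0.026 100;-0.011 -0.23 0 0 0 0.026 100;-0.011 -0.23 0 0 0 0.026 100;-0.011 -0.23 0 0 0 0.026 100;-0.011 -0.23 0 0 0 0.026 100;-0.011 -0.23 0 0 0 0.026 100;-0.011 -0.23 0 0 0 0.026 100;-0.011 -0.23 0 0 0 0.026 100;-0.011 -0.23 0 0 0 0.026 100;-0.011 -0.23 0 0 0 0.026 100;-0.011 -0.23 0 0 0 0.026 100;-0.011 -0.23 0 0 0 0.026 100;-0.011 -0.23 0 0 0 0.026 100;-0.011 -0.23 0 0 0 0.026 100;-0.011 -0.23 0 0 0 0.026 100;-0.011 -0.23 0 0 0 0.026 100;0 0 0 0 0 0 100;0 0 0 0 0 0 100"}}

```text
time_s: 19.1
eef_pos: [452.0, -255.7, 185.8]
ee_rot: [0.0, 0.625, 0.781, 0.0]
force: [0.1, -0.3, -0.3]
grip_width: 1.0
grip_force: 0.0
```

```bash
python3 - <<'E'
from h import *
st(452,-254.7,.22)
p=capture("scene"); 
cv2.imwrite("pics/f.png",cv2.resize(p["pixels"][90:330,90:410],(800,600),interpolation=cv2.INTER_CUBIC))
E
```

```text
t 19.1 tcp [ 452.  -255.7  185.8] psi 0.22 tilt [ 0. -0.] grip 85.0 0.0 F [ 0.1 -0.3 -0.3]
go [-0.  1.] turn -0.0 rad
```

View pics/f.png

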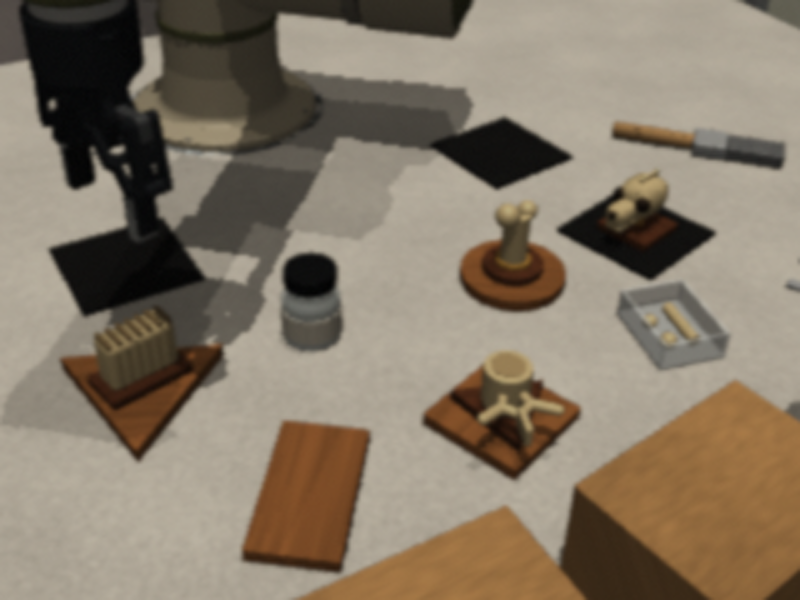

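The bone stands centred on the round board (513,270), the oblong board (308,495) is free, and the gripper is over the molar (137,355). Descending to grasp the molar.

Request:
{"method": "drive_tool", "body": {"commands": "0 0.01 -0.15 0 0 0 100;0 0 -0.15 0 0 0 100;0 0 -0.15 0 0 0 100;0 0 -0.15 0 0 0 100;0 0 -0.15 0 0 0 100;0 0 -0.15 0 0 0 100;0 0 -0.15 0 0 0 100;0 0 -0.15 0 0 0 100;0 0 -0.1 0 0 0 100;0 0 -0.06 0 0 0 100;0 0 0 0 0 0 100"}}

```text
time_s: 20.07
eef_pos: [452.1, -253.4, 48.7]
ee_rot: [-0.001, 0.624, 0.781, 0.0]
force: [0.1, 0.6, -0.4]
grip_width: 0.998
grip_force: 0.0
```

Request:
{"method": "drive_tool", "body": {"commands": "0 0 0 0 0 0 0;0 0 0 0 0 0 0;0 0 0 0 0 0 0;0 0 0 0 0 0 0;0 0 0 0 0 0 0;0 0 0 0 0 0 0;0 0 0 0 0 0 0;0 0 0 0 0 0 0;0 0 0 0 0 0 0;0 0 0 0 0 0 0;0 0 0 0 0 0 0", "force": 40}}

```text
time_s: 20.98
eef_pos: [452.4, -254.4, 49.9]
ee_rot: [0.0, 0.624, 0.781, -0.0]
force: [-2.2, 0.2, 5.4]
grip_width: 0.32
grip_force: 40.3
```

Request:
{"method": "drive_tool", "body": {"commands": "0 0 0.05 0 0 0 0;0 0 0.1 0 0 0 0;0 0 0.15 0 0 0 0;0 0 0.2 0 0 0 0;0 0 0.2 0 0 0 0;0 0 0.2 0 0 0 0;0 0 0.15 0 0 0 0;0 0 0.05 0 0 0 0;0 0 0 0 0 0 0"}}

```text
time_s: 21.73
eef_pos: [452.6, -254.4, 160.7]
ee_rot: [0.001, 0.624, 0.781, -0.0]
force: [0.4, 0.6, -2.5]
grip_width: 0.323
grip_force: 39.7
```

Request:
{"method": "drive_tool", "body": {"commands": "0.146 0.06 0 0 0 0.074 0;0.146 0.06 0 0 0 0.074 0;0.146 0.06 0 0 0 0.074 0;0.146 0.06 0 0 0 0.074 0;0.146 0.06 0 0 0 0.074 0;0.146 0.06 0 0 0 0.074 0;0.146 0.06 0 0 0 0.074 0;0.146 0.06 0 0 0 0.074 0;0.146 0.06 0 0 0 0.074 0;0.146 0.06 0 0 0 0.074 0;0.146 0.06 0 0 0 0.074 0;0.146 0.06 0 0 0 0.074 0;0 0 0 0 0 0 0;0 0 0 0 0 0 0;0 0 0 0 0 0 0"}}

```text
time_s: 22.98
eef_pos: [626.7, -182.3, 158.3]
ee_rot: [-0.001, 0.32, 0.947, 0.0]
force: [-0.6, -0.0, -1.9]
grip_width: 0.321
grip_force: 40.0
```

```bash
python3 - <<'E'
from h import *
st(627.2,-182.4,.921)
E
```

```text
t 22.98 tcp [ 626.7 -182.3  158.3] psi 0.918 tilt [-0.002  0.001] grip 27.3 40.0 F [-0.6 -0.  -1.9]
go [ 0.5 -0.1] turn 0.003 rad
```

Request:
{"method": "drive_tool", "body": {"commands": "0 0 -0.1 0 0 0 0;0 0 -0.16 0 0 0 0;0 0 -0.16 0 0 0 0;0 0 -0.16 0 0 0 0;0 0 -0.16 0 0 0 0;0 0 -0.12 0 0 0 0;0 0 -0.1 0 0 0 0;0 0 -0.07 0 0 0 0;0 0 -0.03 0 0 0 0;0 0 0 0 0 0 0"}}

```text
time_s: 23.82
eef_pos: [627.3, -182.2, 53.0]
ee_rot: [-0.0, 0.32, 0.947, 0.0]
force: [-0.4, 0.6, -1.0]
grip_width: 0.32
grip_force: 40.0
```

Request:
{"method": "drive_tool", "body": {"commands": "0 0 -0.01 0 0 0 0;0 0 -0.005 0 0 0 0;0 0 0 0 0 0 0"}}

```text
time_s: 24.07
eef_pos: [627.7, -182.3, 52.4]
ee_rot: [0.0, 0.32, 0.947, -0.0]
force: [0.2, -0.6, -2.2]
grip_width: 0.322
grip_force: 40.0
```

Request:
{"method": "drive_tool", "body": {"commands": "0 0 -0.005 0 0 0 0;0 0 0 0 0 0 0"}}

```text
time_s: 24.23
eef_pos: [627.6, -182.2, 51.6]
ee_rot: [0.0, 0.32, 0.947, -0.0]
force: [0.3, 0.3, -2.6]
grip_width: 0.325
grip_force: 40.0
```

Request:
{"method": "drive_tool", "body": {"commands": "0 0 -0.005 0 0 0 0;0 0 -0.005 0 0 0 0;0 0 0 0 0 0 0"}}

```text
time_s: 24.48
eef_pos: [627.4, -182.2, 50.3]
ee_rot: [-0.0, 0.32, 0.947, -0.0]
force: [0.4, -0.4, -1.9]
grip_width: 0.324
grip_force: 40.0
```

Request:
{"method": "drive_tool", "body": {"commands": "0 0 -0.004 0 0 0 0;0 0 0 0 0 0 0"}}

```text
time_s: 24.65
eef_pos: [627.5, -182.2, 50.0]
ee_rot: [0.0, 0.32, 0.947, -0.0]
force: [-0.1, 0.2, -1.9]
grip_width: 0.324
grip_force: 40.0
```

Request:
{"method": "drive_tool", "body": {"commands": "0 0 -0.004 0 0 0 0;0 0 0 0 0 0 0"}}

```text
time_s: 24.82
eef_pos: [627.5, -182.2, 50.0]
ee_rot: [0.0, 0.32, 0.947, -0.0]
force: [-2.8, 0.8, 2.0]
grip_width: 0.321
grip_force: 40.4
```

Request:
{"method": "drive_tool", "body": {"commands": "0 0 0.003 0 0 0 45;0 0 0 0 0 0 60;0 0 0 0 0 0 75;0 0 0 0 0 0 90;0 0 0 0 0 0 100;0 0 0 0 0 0 100;0 0 0 0 0 0 100;0 0 0.1 0 0 0 100;0 0 0.2 0 0 0 100;0 0 0.3 0 0 0 100;0 0 0.3 0 0 0 100;0 0 0.3 0 0 0 100;0 0 0.15 0 0 0 100"}}

```text
time_s: 25.9
eef_pos: [628.3, -182.6, 190.0]
ee_rot: [0.003, 0.32, 0.947, -0.0]
force: [0.3, 0.6, 1.2]
grip_width: 1.0
grip_force: 0.0
```

Request:
{"method": "drive_tool", "body": {"commands": "0.005 0.173 0 0 0 0.041 100;0.005 0.173 0 0 0 0.041 100;0.005 0.173 0 0 0 0.041 100;0.005 0.173 0 0 0 0.041 100;0.005 0.173 0 0 0 0.041 100;0.005 0.173 0 0 0 0.041 100;0.005 0.173 0 0 0 0.041 100;0.005 0.173 0 0 0 0.041 100;0.005 0.173 0 0 0 0.041 100;0.005 0.173 0 0 0 0.041 100;0 0 0 0 0 0 100;0 0 0 0 0 0 100"}}

```text
time_s: 26.9
eef_pos: [632.1, -8.0, 184.5]
ee_rot: [-0.0, 0.163, 0.987, -0.0]
force: [-0.8, -1.4, 0.3]
grip_width: 0.996
grip_force: 0.0
```

```bash
python3 - <<'E'
from h import *
st(632.5,-9.5,1.24)
p=capture("scene"); 
cv2.imwrite("pics/g.png",cv2.resize(p["pixels"][150:330,90:330],(800,600),interpolation=cv2.INTER_CUBIC))
E
```

```text
t 26.9 tcp [632.1  -8.  184.5] psi 1.244 tilt [-0.001  0.   ] grip 84.7 0.0 F [-0.8 -1.4  0.3]
go [ 0.4 -1.5] turn -0.004 rad
```

View pics/g.png

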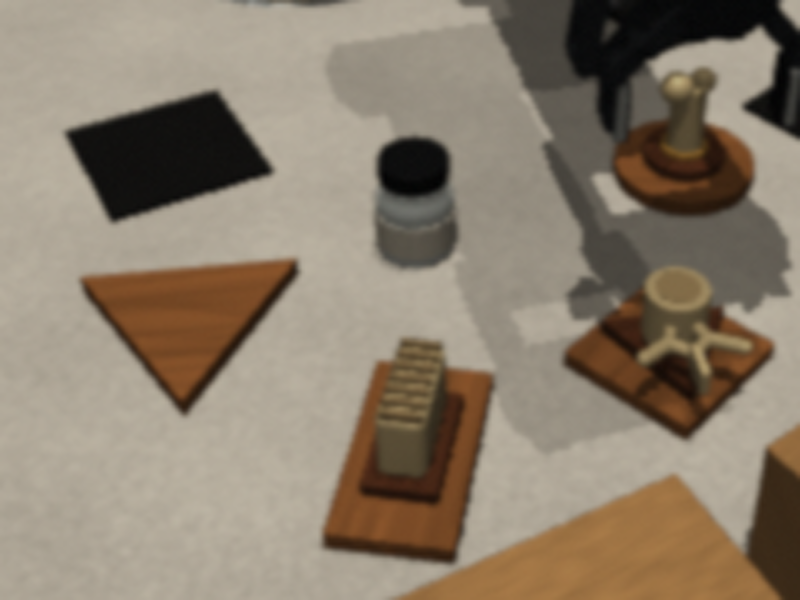

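The molar lies lengthwise on the oblong board (412,440) and the triangle (190,330) is free. Next is the vertebra.

Request:
{"method": "drive_tool", "body": {"commands": "0.004 -0.015 -0.15 0 0 0 100;0 0 -0.15 0 0 0 100;0 0 -0.15 0 0 0 100;0 0 -0.15 0 0 0 100;0 0 -0.15 0 0 0 100;0 0 -0.15 0 0 0 100;0 0 -0.15 0 0 0 100;0 0 -0.15 0 0 0 100;0 0 -0.1 0 0 0 100;0 0 -0.05 0 0 0 100;0 0 0 0 0 0 100"}}

```text
time_s: 27.87
eef_pos: [632.4, -11.1, 48.9]
ee_rot: [-0.001, 0.164, 0.986, 0.0]
force: [0.7, 0.5, -0.0]
grip_width: 1.002
grip_force: 0.0
```

Request:
{"method": "drive_tool", "body": {"commands": "0 0 0 0 0 0 0;0 0 0 0 0 0 0;0 0 0 0 0 0 0;0 0 0 0 0 0 0;0 0 0 0 0 0 0;0 0 0 0 0 0 0;0 0 0 0 0 0 0;0 0 0 0 0 0 0;0 0 0 0 0 0 0;0 0 0 0 0 0 0", "force": 40}}

```text
time_s: 28.7
eef_pos: [633.3, -10.7, 50.8]
ee_rot: [0.001, 0.164, 0.986, 0.0]
force: [-1.0, 1.0, 5.7]
grip_width: 0.461
grip_force: 40.5
```

Request:
{"method": "drive_tool", "body": {"commands": "0 0 0.05 0 0 0 0;0 0 0.1 0 0 0 0;0 0 0.15 0 0 0 0;0 0 0.2 0 0 0 0;0 0 0.2 0 0 0 0;0 0 0.2 0 0 0 0;0 0 0.15 0 0 0 0;0 0 0.05 0 0 0 0;0 0 0 0 0 0 0"}}

```text
time_s: 29.45
eef_pos: [633.2, -10.8, 161.4]
ee_rot: [0.001, 0.164, 0.986, -0.0]
force: [0.1, 0.5, -1.4]
grip_width: 0.457
grip_force: 40.4
```

Request:
{"method": "drive_tool", "body": {"commands": "-0.127 -0.176 0 0 0 -0.003 0;-0.127 -0.176 0 0 0 -0.003 0;-0.127 -0.176 0 0 0 -0.003 0;-0.127 -0.176 0 0 0 -0.003 0;-0.127 -0.176 0 0 0 -0.003 0;-0.127 -0.176 0 0 0 -0.003 0;-0.127 -0.176 0 0 0 -0.003 0;-0.127 -0.176 0 0 0 -0.003 0;-0.127 -0.176 0 0 0 -0.003 0;-0.127 -0.176 0 0 0 -0.003 0;-0.127 -0.176 0 0 0 -0.003 0;-0.127 -0.176 0 0 0 0 0;-0.127 -0.176 0 0 0 0 0;-0.127 -0.176 0 0 0 0 0;0 0 0 0 0 0 0;0 0 0 0 0 0 0;0 0 0 0 0 0 0"}}

```text
time_s: 30.87
eef_pos: [455.0, -256.5, 159.2]
ee_rot: [-0.001, 0.177, 0.984, 0.0]
force: [0.3, -0.3, -2.6]
grip_width: 0.457
grip_force: 40.7
```

```bash
python3 - <<'E'
from h import *
st(455.9,-257.2,1.213)
E
```

```text
t 30.87 tcp [ 455.  -256.5  159.2] psi 1.216 tilt [-0.001  0.001] grip 38.8 40.7 F [ 0.3 -0.3 -2.6]
go [ 0.9 -0.7] turn -0.003 rad
```

Request:
{"method": "drive_tool", "body": {"commands": "0.008 -0.006 -0.1 0 0 0 0;0 0 -0.16 0 0 0 0;0 0 -0.16 0 0 0 0;0 0 -0.16 0 0 0 0;0 0 -0.16 0 0 0 0;0 0 -0.12 0 0 0 0;0 0 -0.1 0 0 0 0;0 0 -0.07 0 0 0 0;0 0 -0.03 0 0 0 0;0 0 -0.01 0 0 0 0;0 0 0 0 0 0 0"}}

```text
time_s: 31.78
eef_pos: [456.1, -257.7, 53.1]
ee_rot: [0.0, 0.176, 0.984, -0.0]
force: [0.1, 1.3, -1.4]
grip_width: 0.46
grip_force: 40.7
```

Request:
{"method": "drive_tool", "body": {"commands": "0 0 -0.005 0 0 0 0;0 0 -0.005 0 0 0 0;0 0 0 0 0 0 0"}}

```text
time_s: 32.03
eef_pos: [456.0, -257.8, 52.2]
ee_rot: [0.0, 0.177, 0.984, -0.0]
force: [-0.3, 0.4, -1.9]
grip_width: 0.457
grip_force: 40.7
```

Request:
{"method": "drive_tool", "body": {"commands": "0 0 -0.004 0 0 0 0;0 0 0 0 0 0 0"}}

```text
time_s: 32.2
eef_pos: [455.9, -257.7, 51.6]
ee_rot: [0.0, 0.177, 0.984, -0.0]
force: [-0.0, -1.1, -1.6]
grip_width: 0.46
grip_force: 40.7
```

Request:
{"method": "drive_tool", "body": {"commands": "0 0 -0.004 0 0 0 0;0 0 0 0 0 0 0"}}

```text
time_s: 32.37
eef_pos: [455.8, -257.7, 51.1]
ee_rot: [-0.0, 0.177, 0.984, 0.0]
force: [-0.2, 0.0, -1.8]
grip_width: 0.458
grip_force: 40.7
```

Request:
{"method": "drive_tool", "body": {"commands": "0 0 -0.004 0 0 0 0;0 0 0 0 0 0 0"}}

```text
time_s: 32.53
eef_pos: [455.9, -257.7, 50.8]
ee_rot: [0.0, 0.177, 0.984, -0.0]
force: [-0.5, -0.3, 0.1]
grip_width: 0.461
grip_force: 40.9
```

Request:
{"method": "drive_tool", "body": {"commands": "0 0 -0.003 0 0 0 0;0 0 0 0 0 0 0"}}

```text
time_s: 32.7
eef_pos: [455.9, -257.7, 50.7]
ee_rot: [0.0, 0.177, 0.984, -0.0]
force: [-2.8, 0.8, 5.2]
grip_width: 0.454
grip_force: 41.1
```

Request:
{"method": "drive_tool", "body": {"commands": "0 0 0.003 0 0 0 60;0 0 0 0 0 0 70;0 0 0 0 0 0 80;0 0 0 0 0 0 90;0 0 0 0 0 0 100;0 0 0 0 0 0 100;0 0 0 0 0 0 100;0 0 0.1 0 0 0 100;0 0 0.2 0 0 0 100;0 0 0.3 0 0 0 100;0 0 0.3 0 0 0 100;0 0 0.3 0 0 0 100;0 0 0.15 0 0 0 100"}}

```text
time_s: 33.78
eef_pos: [456.6, -258.2, 190.1]
ee_rot: [0.002, 0.177, 0.984, -0.001]
force: [0.2, -0.1, 0.6]
grip_width: 0.998
grip_force: 0.0
```

Request:
{"method": "drive_tool", "body": {"commands": "0.005 0.265 0 0 0 -0.061 100;0.005 0.265 0 0 0 -0.061 100;0.005 0.265 0 0 0 -0.061 100;0.005 0.265 0 0 0 -0.061 100;0.005 0.265 0 0 0 -0.061 100;0.005 0.265 0 0 0 -0.061 100;0.005 0.265 0 0 0 -0.061 100;0.005 0.265 0 0 0 -0.061 100;0.005 0.265 0 0 0 -0.061 100;0.005 0.265 0 0 0 -0.061 100;0.005 0.265 0 0 0 -0.061 100;0.005 0.265 0 0 0 -0.061 100;0.005 0.265 0 0 0 -0.061 100;0.005 0.265 0 0 0 -0.061 100;0.005 0.265 0 0 0 -0.061 100;0.005 0.265 0 0 0 -0.061 100;0.005 0.265 0 0 0 -0.061 100;0.005 0.265 0 0 0 -0.061 100;0.005 0.265 0 0 0 -0.061 100;0.005 0.265 0 0 0 -0.061 100"}}

```text
time_s: 35.45
eef_pos: [465.6, 273.7, 186.5]
ee_rot: [0.0, 0.611, 0.791, 0.0]
force: [1.0, -0.1, 0.4]
grip_width: 1.001
grip_force: 0.0
```

Request:
{"method": "drive_tool", "body": {"commands": "0 0 0 0 0 0 100;0 0 0 0 0 0 100"}}

```text
time_s: 35.62
eef_pos: [465.6, 273.1, 186.1]
ee_rot: [0.0, 0.609, 0.793, 0.0]
force: [0.5, -0.3, 0.1]
grip_width: 1.0
grip_force: 0.0
```

```bash
python3 - <<'E'
from h import *
st(465,272.6,.247)
p=capture("scene"); np.save("scene1.npy",p,allow_pickle=True)
p=capture("top"); np.save("top1.npy",p,allow_pickle=True)
E
cat > chk.py <<'E'
from h import *
import sys
# foot offset from board centre in the stored pictures
L=[('round','round',[0],(469.7,112.3,0)),('oblong','oblong',[2.49],(627.2,-182.4,2.492)),('triangle','triangle',[-.358,.2],(455.9,-257.2,-.358)),('square','square',[.342],(628.1,-7.2,.342))]
n=sys.argv[2:]
for k,f,ts,B in L:
    if n and k not in n: continue
    for cam in("top","scene"):
        p=np.load(cam+sys.argv[1]+".npy",allow_pickle=True).item()
        m,r=brownU(p); g=np.zeros_like(m); cv2.fillConvexPoly(g,upx(prism(p,SH[k]*.93,*B,14,14)).astype(np.int32),1)
        s=(g>0)&(m>0); hi=np.percentile(r[s],85); d=r<(.62 if cam=='top' else .66)*hi
        def cost(v):
            w=np.zeros(s.shape,np.uint8); cv2.fillConvexPoly(w,np.round(upx(prism(p,SH['F'+f],v[0]*10,v[1]*10,v[2],14,24))*16).astype(np.int32),1,shift=4)
            return ((w>0)!=d)[s].mean()
        x,y=B[0]/10,B[1]/10
        q=min((minimize(cost,[x,y,t],method='Nelder-Mead',options=dict(initial_simplex=np.array([[x,y,t],[x+1,y,t],[x,y+1,t],[x-.5,y-.5,t+.3]]))) for t in ts),key=lambda q:q.fun)
        print(k,cam,(q.x*[10,10,1]-B).round(2),round(q.fun,3))
E
python3 chk.py 1 round oblong triangle
```

```text
t 35.62 tcp [465.6 273.1 186.1] psi 0.26 tilt [ 0. -0.] grip 85.0 0.0 F [ 0.5 -0.3  0.1]
go [-0.6 -0.5] turn -0.013 rad
round top [-3.02 -0.75  0.12] 0.105
round scene [-0.3  -1.44  0.05] 0.11
oblong top [-0.84  1.65  0.05] 0.131
oblong scene [0.82 0.58 0.01] 0.035
triangle top [-3.31  1.69  0.08] 0.083
triangle scene [ 2.09 -0.62  0.01] 0.092
```

All three placed mounts are within about 2 mm of their board centres. Picking the skull up again.

Request:
{"method": "drive_tool", "body": {"commands": "-0.006 -0.005 -0.15 0 0 -0.016 100;0 0 -0.15 0 0 0 100;0 0 -0.15 0 0 0 100;0 0 -0.15 0 0 0 100;0 0 -0.15 0 0 0 100;0 0 -0.15 0 0 0 100;0 0 -0.15 0 0 0 100;0 0 -0.15 0 0 0 100;0 0 -0.13 0 0 0 100;0 0 -0.1 0 0 0 100;0 0 0 0 0 0 100"}}

```text
time_s: 36.63
eef_pos: [464.6, 270.7, 41.3]
ee_rot: [-0.001, 0.616, 0.788, -0.001]
force: [-0.5, -0.6, 0.5]
grip_width: 1.0
grip_force: 0.0
```

Request:
{"method": "drive_tool", "body": {"commands": "0 0 0 0 0 0 0;0 0 0 0 0 0 0;0 0 0 0 0 0 0;0 0 0 0 0 0 0;0 0 0 0 0 0 0;0 0 0 0 0 0 0;0 0 0 0 0 0 0;0 0 0 0 0 0 0;0 0 0 0 0 0 0;0 0 0 0 0 0 0", "force": 40}}

```text
time_s: 37.47
eef_pos: [465.7, 271.9, 43.5]
ee_rot: [0.0, 0.615, 0.788, 0.001]
force: [-0.8, -1.5, 5.8]
grip_width: 0.462
grip_force: 41.9
```

Request:
{"method": "drive_tool", "body": {"commands": "0 0 0.05 0 0 0 0;0 0 0.1 0 0 0 0;0 0 0.15 0 0 0 0;0 0 0.2 0 0 0 0;0 0 0.2 0 0 0 0;0 0 0.2 0 0 0 0;0 0 0.2 0 0 0 0;0 0 0.08 0 0 0 0;0 0 0 0 0 0 0"}}

```text
time_s: 38.22
eef_pos: [465.9, 272.1, 162.7]
ee_rot: [0.001, 0.615, 0.788, 0.002]
force: [0.1, -0.8, -1.7]
grip_width: 0.464
grip_force: 41.1
```

Request:
{"method": "drive_tool", "body": {"commands": "0.101 -0.174 0 0 0 0.008 0;0.101 -0.174 0 0 0 0.008 0;0.101 -0.174 0 0 0 0.008 0;0.101 -0.174 0 0 0 0.008 0;0.101 -0.174 0 0 0 0.008 0;0.101 -0.174 0 0 0 0.008 0;0.101 -0.174 0 0 0 0.008 0;0.101 -0.174 0 0 0 0.008 0;0.101 -0.174 0 0 0 0.008 0;0.101 -0.174 0 0 0 0.008 0;0.101 -0.174 0 0 0 0.008 0;0.101 -0.174 0 0 0 0.008 0;0.101 -0.174 0 0 0 0.008 0;0.101 -0.174 0 0 0 0.008 0;0.101 -0.174 0 0 0 0.008 0;0.101 -0.174 0 0 0 0.008 0;0 0 0 0 0 0 0;0 0 0 0 0 0 0;0 0 0 0 0 0 0"}}

```text
time_s: 39.8
eef_pos: [626.2, -6.0, 159.6]
ee_rot: [-0.001, 0.575, 0.818, -0.0]
force: [0.2, -0.0, -2.0]
grip_width: 0.463
grip_force: 41.1
```

```bash
python3 - <<'E'
from h import *
st(628.1,-6.8,.342)
E
```

```text
t 39.8 tcp [626.2  -6.  159.6] psi 0.346 tilt [-0.002  0.001] grip 39.4 41.1 F [ 0.2 -0.  -2. ]
go [ 1.9 -0.8] turn -0.004 rad
```

Request:
{"method": "drive_tool", "body": {"commands": "0.014 -0.006 -0.1 0 0 0 0;0 0 -0.16 0 0 0 0;0 0 -0.16 0 0 0 0;0 0 -0.16 0 0 0 0;0 0 -0.16 0 0 0 0;0 0 -0.12 0 0 0 0;0 0 -0.1 0 0 0 0;0 0 -0.06 0 0 0 0;0 0 -0.03 0 0 0 0;0 0 0 0 0 0 0"}}

```text
time_s: 40.63
eef_pos: [628.2, -7.1, 55.3]
ee_rot: [-0.0, 0.575, 0.818, -0.0]
force: [0.6, -0.5, -2.1]
grip_width: 0.463
grip_force: 41.1
```

Request:
{"method": "drive_tool", "body": {"commands": "0 0 -0.006 0 0 0 0;0 0 -0.006 0 0 0 0;0 0 0 0 0 0 0"}}

```text
time_s: 40.88
eef_pos: [628.5, -7.3, 55.0]
ee_rot: [0.0, 0.575, 0.818, 0.0]
force: [-0.3, -0.1, -1.8]
grip_width: 0.466
grip_force: 41.1
```

Request:
{"method": "drive_tool", "body": {"commands": "0 0 -0.006 0 0 0 0;0 0 0 0 0 0 0"}}

```text
time_s: 41.05
eef_pos: [628.3, -7.2, 54.0]
ee_rot: [0.0, 0.575, 0.818, 0.0]
force: [-1.5, -0.1, -1.6]
grip_width: 0.459
grip_force: 41.1
```

Request:
{"method": "drive_tool", "body": {"commands": "0 0 -0.004 0 0 0 0;0 0 0 0 0 0 0"}}

```text
time_s: 41.22
eef_pos: [628.2, -7.2, 53.5]
ee_rot: [-0.0, 0.575, 0.818, 0.0]
force: [-0.0, 0.1, -2.0]
grip_width: 0.466
grip_force: 41.1
```

Request:
{"method": "drive_tool", "body": {"commands": "0 0 -0.008 0 0 0 0;0 0 -0.006 0 0 0 0;0 0 0 0 0 0 0"}}

```text
time_s: 41.47
eef_pos: [628.2, -7.2, 51.9]
ee_rot: [-0.0, 0.575, 0.818, -0.0]
force: [-0.7, -0.2, -0.9]
grip_width: 0.463
grip_force: 41.1
```

Request:
{"method": "drive_tool", "body": {"commands": "0 0 -0.004 0 0 0 0;0 0 0 0 0 0 0"}}

```text
time_s: 41.63
eef_pos: [628.3, -7.2, 51.6]
ee_rot: [-0.0, 0.575, 0.818, -0.0]
force: [-0.1, 0.3, -2.1]
grip_width: 0.463
grip_force: 41.1
```

Request:
{"method": "drive_tool", "body": {"commands": "0 0 -0.004 0 0 0 0;0 0 0 0 0 0 0"}}

```text
time_s: 41.8
eef_pos: [628.3, -7.3, 51.6]
ee_rot: [0.0, 0.575, 0.818, 0.0]
force: [-1.6, 0.2, 0.8]
grip_width: 0.463
grip_force: 41.3
```

Request:
{"method": "drive_tool", "body": {"commands": "0 0 -0.003 0 0 0 0;0 0 0 0 0 0 0"}}

```text
time_s: 41.97
eef_pos: [628.3, -7.2, 51.6]
ee_rot: [0.0, 0.575, 0.818, 0.0]
force: [-3.8, 0.5, 4.6]
grip_width: 0.46
grip_force: 41.8
```

Contact. Release, rise, move clear and check.

Request:
{"method": "drive_tool", "body": {"commands": "0 0 0.003 0 0 0 60;0 0 0 0 0 0 70;0 0 0 0 0 0 80;0 0 0 0 0 0 90;0 0 0 0 0 0 100;0 0 0 0 0 0 100;0 0 0 0 0 0 100;0 0 0.1 0 0 0 100;0 0 0.2 0 0 0 100;0 0 0.3 0 0 0 100;0 0 0.3 0 0 0 100;0 0 0.3 0 0 0 100;0 0 0.2 0 0 0 100"}}

```text
time_s: 43.05
eef_pos: [628.8, -7.3, 195.4]
ee_rot: [0.002, 0.575, 0.818, 0.001]
force: [0.9, 1.2, 0.8]
grip_width: 1.0
grip_force: 0.0
```

Request:
{"method": "drive_tool", "body": {"commands": "-0.2 0.25 0 0 0 0 100;-0.2 0.25 0 0 0 0 100;-0.2 0.25 0 0 0 0 100;-0.2 0.25 0 0 0 0 100;-0.2 0.25 0 0 0 0 100;-0.2 0.25 0 0 0 0 100;-0.2 0.25 0 0 0 0 100;-0.2 0.25 0 0 0 0 100;-0.2 0.25 0 0 0 0 100;-0.2 0.25 0 0 0 0 100;-0.2 0.25 0 0 0 0 100;-0.2 0.25 0 0 0 0 100;-0.2 0.25 0 0 0 0 100;-0.2 0.25 0 0 0 0 100;-0.1 0.25 0 0 0 0 100;0 0 0 0 0 0 100;0 0 0 0 0 0 100"}}

```text
time_s: 44.47
eef_pos: [337.7, 368.5, 191.9]
ee_rot: [0.0, 0.574, 0.819, 0.0]
force: [0.8, -0.3, -0.1]
grip_width: 0.998
grip_force: 0.0
```

```bash
python3 - <<'E'
from h import *
st()
p=capture("top"); np.save("top2.npy",p,allow_pickle=True)
p=capture("scene"); np.save("scene2.npy",p,allow_pickle=True)
cv2.imwrite("pics/z.png",cv2.resize(p["pixels"][90:330,90:410],(800,600),interpolation=cv2.INTER_CUBIC))
E
python3 chk.py 2
```

```text
t 44.47 tcp [337.7 368.5 191.9] psi 0.348 tilt [0.001 0.   ] grip 84.9 0.0 F [ 0.8 -0.3 -0.1]
round top [-2.71 -0.22  0.08] 0.1
round scene [-0.16 -1.31  0.05] 0.112
oblong top [-1.4   1.53  0.03] 0.134
oblong scene [0.85 0.49 0.01] 0.034
triangle top [-3.29  2.44  0.08] 0.091
triangle scene [ 2.01 -0.85  0.01] 0.092
square top [ 0.26  1.79 -0.04] 0.074
square scene [ 0.29 -0.2   0.02] 0.087
```

View pics/z.png

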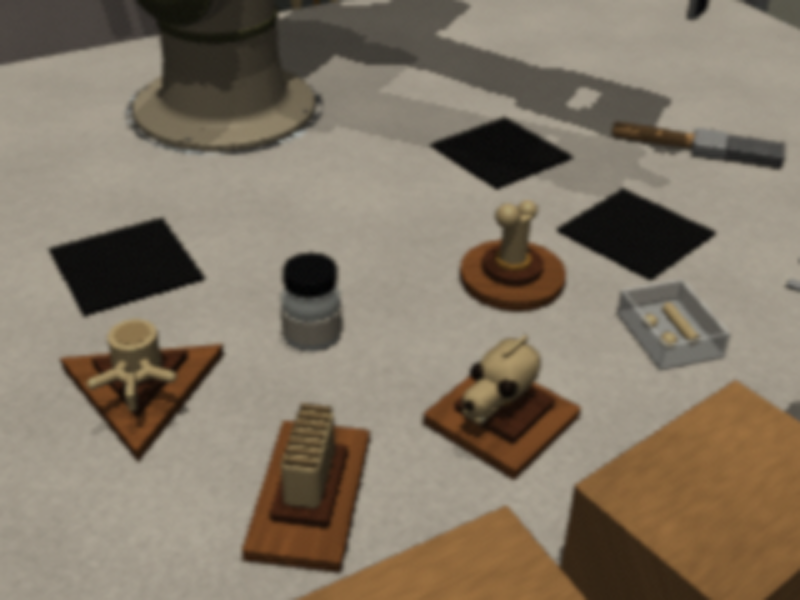

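The bone stands on the round board (513,270), the skull on the square (500,410), the molar lengthwise on the oblong (308,490) and the vertebra on the triangle (138,385). The mat (637,232) is empty, so I'm handing the job in.

```bash
python3 -c "
from rig import *
print(finish_job())"
```

```text
the job is handed in; nothing more can be done
None
```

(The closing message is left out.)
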